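# Clamp the tube and bring the tab carriage to its notch

## Robot

A 7-joint arm with a two-finger parallel gripper is mounted at the origin on the work surface. World frame = base frame: x ahead of the robot, y to its left, z up, the work surface at z = 0. Lengths are in mm, angles in rad, forces in N, time in s.
With the tool pointing down it reaches from about 400 to 925 mm from the base axis. Payload 4.1 kg.
Tool frame: the origin (TCP) lies at the very end of the fingers, on their centre line; the grasp point (between the pads) lies 19 mm behind it; x points along the fingers, y is the direction in which the jaws open and shut, and the axes are right-handed (so a half turn about x gives the same grasp; the last joint's range is limited). The gripper opens to 85 mm and grips with 20 to 120 N. Pads are 22 mm wide; open, the fingers measure 114 mm over their backs; the gripper's body (76 mm by 85 mm) begins 54 mm behind the grasp point. The pads swing forward as they close: fully open they stand 13 mm farther back than shut.
Start: joints at [-1.428, 0.398, 0.045, 1.537, -0.019, 1.207, -0.051], TCP at [155.619, 631.131, 231.347] pointing down, gripper open.
Joint ranges: [-2.82, 2.82], [-0.49, 2.23], [-1.37, 1.46], [0, 2.46], [-1.36, 4.5], [0.23, 2], [-2.94, 2.94]. Speed limits (rad/s): [2.57, 2.57, 3.14, 3.14, 3.14, 3.14, 3.14].

## Interface

Orientations are given as a unit quaternion [x, y, z, w].
In Python, from rig import r gives the robot as it stands. Calls block until the motion is done:
- r.move_pose(position, orientation): joint-space move of the TCP to a pose.
- r.movel(position, rotation=None, feed=150, contact_N=None): straight line of the TCP; rotation=None keeps the orientation; feed is the mean speed in mm/s. With contact_N (N) it stops when the force on the tool has changed by that much, and returns True; else False.
- r.move_joints(angles): joint-space move.
- r.open_gripper() and r.close(): open the fingers fully, or close them until they stop; the grip force is fixed at half the most.
- r.sleep(seconds).
- r.solve_ik(position, orientation): joint angles nearest the present ones, or None.
- r.read_state(): the state.
- r.read_camera(name): name is "side" or "top" or "wrist"; returns a dict with "pixels" (480x640x3 uint8, red, green, blue), "fx", "fy", "cx", "cy" (pixels), "rvec" (rotation vector, rad) and "tvec" (3), from world to camera coordinates, as OpenCV has them; the wrist camera has in their place "T_tool_cam" (4x4, takes a point from camera to tool coordinates, whose origin is the TCP and whose axes are the tool frame's). Camera axes: x right, y down, z forward; pixel columns grow to the right and rows downward; lengths in mm; the calibration is good to about 2 mm. A picture is of the moment at which its call begins: read the wrist's pose just before it. There is no depth.
A pose or a line that the arm cannot do raises r.MotionError and nothing moves.
- r.sign_off(): hands the job in, once; it reports no verdict.
The state is a dict: "time": time; "joints": joint angles; "dq": joint speeds; "tau": joint torques, N m; "position": TCP position; "tool_rot": TCP orientation; "wrist_force": force on the tool from outside, world axes, zero at the start; "torque": the same for the moment, N m; "opening": finger opening in mm.
Only numpy, scipy, OpenCV 4.12 (cv2) and the standard library are available. Lean on these libraries where they do the work, as an engineer would, in place of code of your own. Each camera call takes 0.05 s, during which the arm holds its last target.

## Task

First crank the jig's clamp clockwise until its foot presses firmly on the steel tube, without shifting the tube. Then slide the tab carriage along its rail until its ball clicks into the notch, and finish holding it there by its post, still gripped, ready for the tack weld; leave the clamp tight and do not knock the other things about.

Things in the scene. Friction and masses are not known exactly. Their poses are not given: they have to be found in the camera images.
- jig: Fixture fixed to the table: steel plate 250 x 480 x 12 mm carrying clamp, rail and tube. Origin at table height; plate spans x -125 to 125, y -280 to 200 mm in this frame. Its y axis runs along rail and tube. Rail (50 mm wide) along x = -75, y -270 to 60; tube along x = 0; clamp screw upright at x = 0, y = 140, its column at x = 85, its arm's top 105 mm above the table.
- crank (a joint): Clamp crank, radians turned clockwise seen from above, 0 open to 7.7 solid stop; starts at 0.8 to 2.8, stays where left. A turn lowers the foot 18 mm. It meets the tube at about 5.6, then presses through a spring: 5 N, and 14 N more per radian, about 35 N at the stop; 7.0 to the stop is well tight. Turning takes about 3 N at the knob, up to 5 N when tight.
- crank_hub (a point): On the crank's upright axis, 106 mm above the table, just under the crank. The crank arm lies below 130 mm, and everything of the clamp but the knob is below that.
- crank_grip (a point): Middle of the crank's knob: an upright black round grip 16 mm across, 45 mm tall (131 to 176 mm above the table), 45 mm from the crank axis, which spins freely on its pin. Moves with the crank.
- foot: Round clamp foot, 30 mm across, 8 mm thick, under the clamp's arm; origin at the centre of its underside.
- tube: Loose rectangular steel tube 40 x 320 x 25 mm lying on the jig plate along the jig's y, under the clamp foot. Origin at the centre of its underside, 12 mm above the table.
- rail (a point): Middle of the rail's floor 20 mm above the table, at jig x = -75, y = -200. The carriage's one notch is a cross V groove 13 mm wide in the steel strip between the rails, 90 to 150 mm from here towards jig +y (differs from job to job). There a spring ball pulls the carriage in over the last 6 mm (5 N), centres it, and then resists with about 6 N either way.
- carriage: Tab carriage on the rail: aluminium saddle 56 x 50 x 18 mm, top 53 mm above the table, with a post to grip and an arm towards jig +x carrying a small steel tab over the tube. Origin at the centre of its underside, 34 mm above the table. Slides only along jig y, from y = -200 to -10, with about 1 N of friction; starts at -200 to -170. Let go near the notch's centre, it centres itself.
- carriage_grip (a point): Middle of the carriage's post: a dark square post 20 x 20 mm, sides along the jig's axes, rising from the saddle top (53 mm) to 103 mm above the table; this point is 83 mm above the table.
- plunger (a joint): How far the carriage's spring ball stands down, m: about 0.0005 riding on the strip, 0.004 seated in the notch (over 0.0025 counts as in the notch). A steel pin beside the post sinks with it.
- offcut: Bystander: flat steel offcut 45 x 70 x 8 mm lying on the jig plate behind the tube. Origin under its centre.
- spacer: Bystander: steel ring 32 mm across, 25 mm tall, on the jig plate behind the tube. Origin under its centre.
- tee: Bystander: steel tee piece 70 x 130 x 68 mm. Origin under its centre.
- pipe_stub: Bystander: rusty pipe stub 76 mm across on a 100 mm square plate, 100 mm tall. Origin under its centre.
- hammer: Bystander: hammer 260 mm long, lying. Origin under its centre.
- wire_brush: Bystander: brush 200 mm long, lying. Origin under its centre.

How it is judged:
By the outcome, as a careful person would: the job done as asked, in the order asked, and still so for the second after the job is handed in, while the arm keeps its last pose, push and grip.
It also fails if it takes over 72 s, if anything falls off the work surface, if the arm or the gripper's body presses on something with over 40 N, if the wrist force passes 120 N, or if a joint passes its speed limit or range.

## Working session

There is one attempt and no reset: what is moved stays moved. The work goes in short steps, each a Python script; the robot and the scene stay as the last script left them, time stands still between calls to the robot, and variables do not carry over. Pictures are saved under pics/ and viewed, and the job is handed in when it is done.

```bash
ls; mkdir -p pics; python3 - <<'E'
from rig import r
import cv2
s=r.read_state();print(s)
for n in ("side","top","wrist"):
    c=r.read_camera(n);cv2.imwrite(f"pics/{n}0.png",c["pixels"][:,:,::-1])
    print(n,{k:v for k,v in c.items() if k!="pixels"})
E
```

```text
pics
{'time': 0.0, 'joints': array([-1.42795971,  0.39920617,  0.04504017,  1.53788434, -0.0187165 ,
        1.20690852, -0.05067159]), 'dq': array([-1.15092822e-04,  6.18089637e-05,  2.14402964e-04, -1.05959540e-04,
        6.87048915e-04, -1.88159209e-03, -9.46621992e-04]), 'tau': array([-5.43948408e-04, -4.75129294e+01,  1.36455204e+00, -2.54215068e+01,
        1.16364958e-02,  9.90411965e-03, -6.74509408e-06]), 'position': array([155.49073074, 630.46811803, 230.2525059 ]), 'tool_rot': array([ 0.08454825,  0.70198959, -0.08594921,  0.70190808]), 'wrist_force': array([-0.86517629,  0.13413786,  0.29060378]), 'torque': array([-0.02517885, -0.03301893, -0.03509962]), 'opening': 85.35746305268528}
side {'fx': 447.08802062852953, 'fy': 447.08802062852953, 'cx': 322.15482595641373, 'cy': 239.16341575727793, 'rvec': array([ 2.40510816, -0.37665408,  0.14540983]), 'tvec': array([-467.91473583,  196.26246161, 1111.24749755])}
top {'fx': 433.93749362509544, 'fy': 433.93749362509544, 'cx': 317.5570103848347, 'cy': 247.34074906443553, 'rvec': array([ 2.17600276, -2.20734527,  0.07131268]), 'tvec': array([  13.39267837,  502.18554199, 1319.70276614])}
wrist {'fx': 341.62973877291023, 'fy': 341.62973877291023, 'cx': 316.24073770382944, 'cy': 243.57780930743093, 'T_tool_cam': array([[ 1.82216154e-04, -3.22363852e-01,  9.46615822e-01,
        -1.41560188e+02],
       [ 9.99999749e-01,  7.06697057e-04,  4.81689360e-05,
        -1.56780983e-01],
       [-6.84498539e-04,  9.46615575e-01,  3.22363900e-01,
        -8.26580528e+01],
       [ 0.00000000e+00,  0.00000000e+00,  0.00000000e+00,
         1.00000000e+00]])}
```

View pics/side0.png

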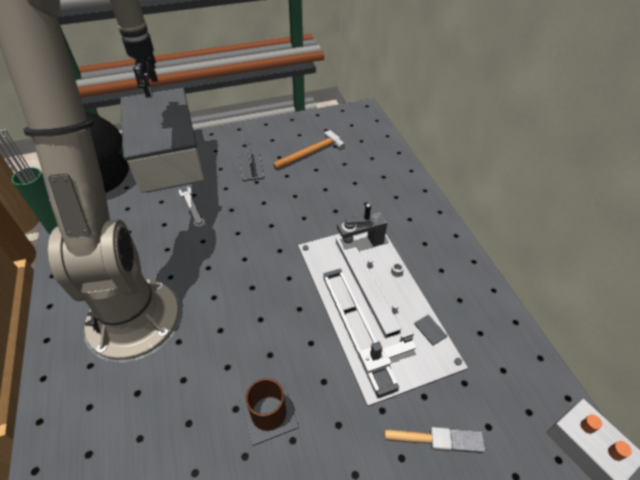

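View pics/top0.png

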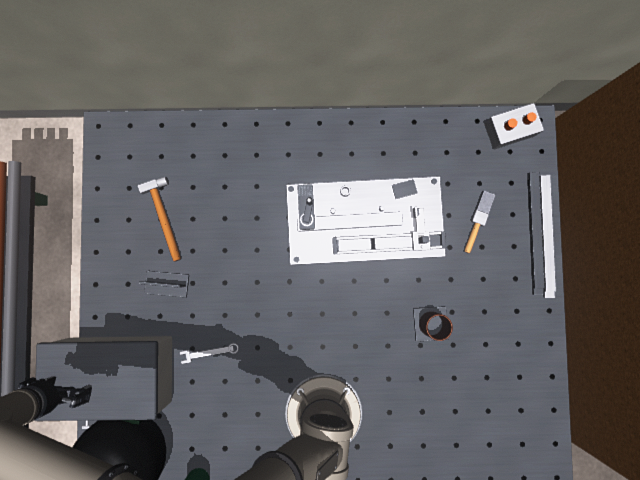

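View pics/wrist0.png

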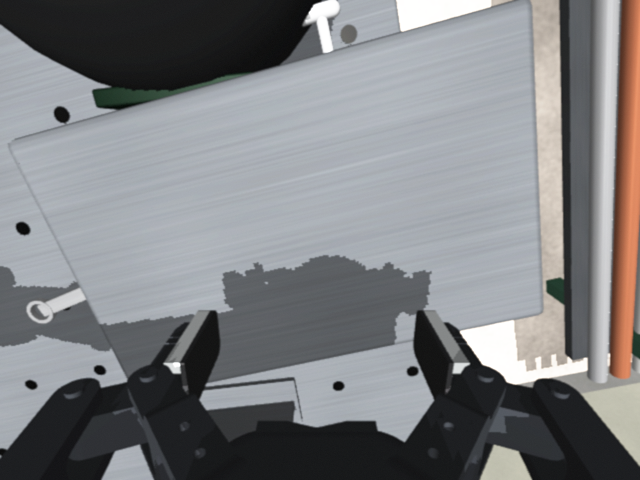

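```bash
python3 - <<'E'
import cv2
t=cv2.imread("pics/top0.png")[165:275,275:460]
cv2.imwrite("pics/top0z.png",cv2.resize(t,None,fx=4.3,fy=4.3,interpolation=cv2.INTER_CUBIC))
t=cv2.imread("pics/side0.png")[190:410,290:480]
cv2.imwrite("pics/side0z.png",cv2.resize(t,None,fx=2.7,fy=2.7,interpolation=cv2.INTER_CUBIC))
E
cat > h.py <<'E'
import numpy as np,cv2
from scipy.spatial.transform import Rotation as R
CAM={'side':(447.088,322.1548,239.1634,[ 2.40510816, -0.37665408,  0.14540983],[-467.91473583,  196.26246161, 1111.24749755]),
'top':(433.9375,317.557,247.3407,[ 2.17600276, -2.20734527,  0.07131268],[  13.39267837,  502.18554199, 1319.70276614])}
def K(n):
    f,cx,cy=CAM[n][:3]; return np.array([[f,0,cx],[0,f,cy],[0,0,1.]])
def unproj(n,uv,z):
    Rm=R.from_rotvec(CAM[n][3]).as_matrix();t=np.array(CAM[n][4])
    d=Rm.T@np.linalg.inv(K(n))@np.array([uv[0],uv[1],1.]); o=-Rm.T@t
    return o+d*(z-o[2])/d[2]
def proj(n,P):
    return cv2.projectPoints(np.array(P,float).reshape(-1,3),np.array(CAM[n][3]),np.array(CAM[n][4]),K(n),None)[0][:,0]
E
```

```text
(no output)
```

View pics/top0z.png

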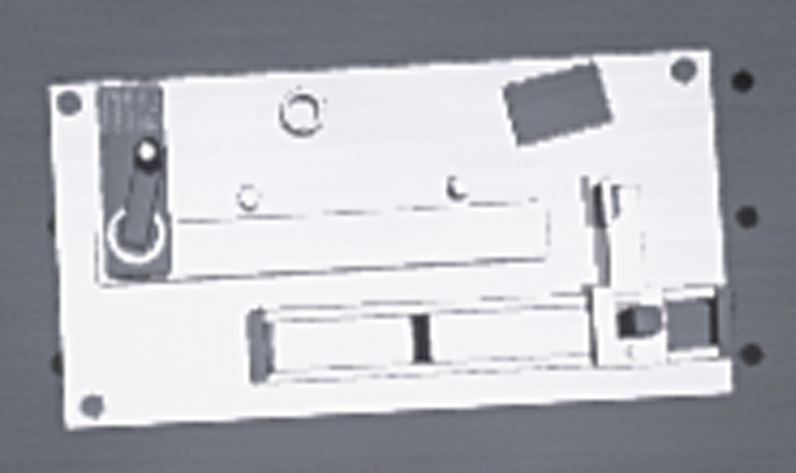

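View pics/side0z.png

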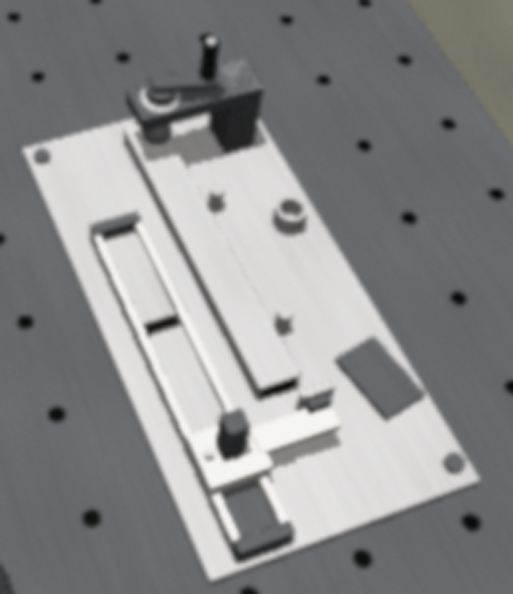

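```bash
cat > fit.py <<'E'
from h import *
from scipy.optimize import least_squares
tz=lambda u,v:((u+.5)/4.3-.5+275,(v+.5)/4.3-.5+165)
sz=lambda u,v:((u+.5)/2.7-.5+290,(v+.5)/2.7-.5+190)
C=[(125,200),(125,-280),(-125,-280),(-125,200)]
T=[tz(50,86),tz(708,50),tz(731,391),tz(66,428)]
S=[None,sz(480,478),sz(212,580),sz(23,150)]
def W(p,j,z):
    c,s=np.cos(p[2]),np.sin(p[2]); return [p[0]+c*j[0]-s*j[1],p[1]+s*j[0]+c*j[1],z]
def J(p,w):
    c,s=np.cos(p[2]),np.sin(p[2]);d=np.array(w[:2])-p[:2]; return [c*d[0]+s*d[1],-s*d[0]+c*d[1]]
def res(p,use=('top','side')):
    o=[]
    for n,L in (('top',T),('side',S)):
        if n in use:
            for j,q in zip(C,L):
                if q: o+=list(proj(n,W(p,j,12))[0]-q)
    return np.array(o)
for use in (('top',),('side',),('top','side')):
    f=least_squares(res,[600,0,0],kwargs=dict(use=use));print(use,f.x.round(4),res(f.x,use).round(1))
p=f.x
if __name__=='__main__':
    for nm,n,q,z in [('knob top','top',tz(148,152),176),('knob top','side',sz(210,40),176),('post top','side',sz(235,420),103),('post top','top',tz(630,322),103),
      ('groove','top',tz(422,338),20),('groove','side',sz(162,325),20),('hub','top',tz(135,237),106),('hub','side',sz(158,97),106)]:
        w=unproj(n,q,z);print(nm,n,w.round(1),np.round(J(p,w),1))
E
python3 fit.py
```

```text
('top',) [ 5.840125e+02 -1.023224e+02  4.020000e-02] [-0.6 -0.4  0.1 -0.3  0.6  0.4 -0.2  0.3]
('side',) [ 5.842428e+02 -9.739280e+01  4.310000e-02] [ 0.8  0.1 -0.3  0.3 -0.5 -0.8]
('top', 'side') [ 5.841185e+02 -9.965460e+01  4.130000e-02] [-1.5 -0.4 -0.8 -0.4 -0.2  0.3 -1.   0.3  1.1  1.1 -0.2  1.3 -0.3 -0.3]
knob top top [622.1  28.2 176. ] [ 43.2 126.2]
knob top side [622.3  35.3 176. ] [ 43.7 133.2]
post top side [ 516.8 -299.5  103. ] [ -75.5 -196.9]
post top top [ 515.3 -292.   103. ] [ -76.7 -189.4]
groove top [ 512.3 -163.4   20. ] [-74.4 -60.7]
groove side [ 513.8 -153.    20. ] [-72.5 -50.4]
hub top [576.8  38.6 106. ] [ -1.6 138.5]
hub side [576.5  41.6 106. ] [ -1.7 141.4]
```

```bash
cat >> h.py <<'E'
YAW=0.0413
def Q(yaw=YAW):
    y=np.array([-np.sin(yaw),np.cos(yaw),0]);x=np.array([0,0,-1.]);z=np.cross(x,y)
    return R.from_matrix(np.stack([x,y,z],1)).as_quat()
def wcam(r,name):
    s=r.read_state();c=r.read_camera('wrist')
    cv2.imwrite(f'pics/{name}.png',c['pixels'][:,:,::-1])
    T=np.eye(4);T[:3,:3]=R.from_quat(s['tool_rot']).as_matrix();T[:3,3]=s['position']
    M=T@c['T_tool_cam'];np.save(f'pics/{name}.npy',M);return s
WK=np.array([[341.63,0,316.24],[0,341.63,243.578],[0,0,1]])
def wun(name,uv,z):
    M=np.load(f'pics/{name}.npy');d=M[:3,:3]@np.linalg.inv(WK)@np.array([uv[0],uv[1],1.]);o=M[:3,3]
    return o+d*(z-o[2])/d[2]
E
python3 - <<'E'
from rig import r
from h import *
print(R.from_quat(r.read_state()['tool_rot']).as_matrix().round(2),R.from_quat(Q()).as_matrix().round(2))
p=r.read_state()['position']
r.movel([p[0],p[1],330],feed=250)
r.move_pose([560,40,330],Q())
s=wcam(r,'w1');print(s['time'],s['position'],s['joints'].round(2),s['wrist_force'])
r.move_pose([480,-230,330],Q())
s=wcam(r,'w2');print(s['time'],s['position'],s['joints'].round(2),s['wrist_force'])
E
```

```text
[[-0.    0.24  0.97]
 [-0.    0.97 -0.24]
 [-1.   -0.    0.  ]] [[ 0.   -0.04  1.  ]
 [ 0.    1.    0.04]
 [-1.    0.    0.  ]]
3.225 [560.03023156  41.30076423 329.85016054] [-0.8   0.24  0.79  1.62 -0.17  1.35  1.63] [-0.59587769  0.53686538  0.29694912]
4.3667 [ 481.158728   -228.07732551  329.81648899] [-0.49  0.2   1.    1.69 -0.17  1.35  2.16] [ 0.25057647 -0.07561167  0.00621063]
```

View pics/w1.png

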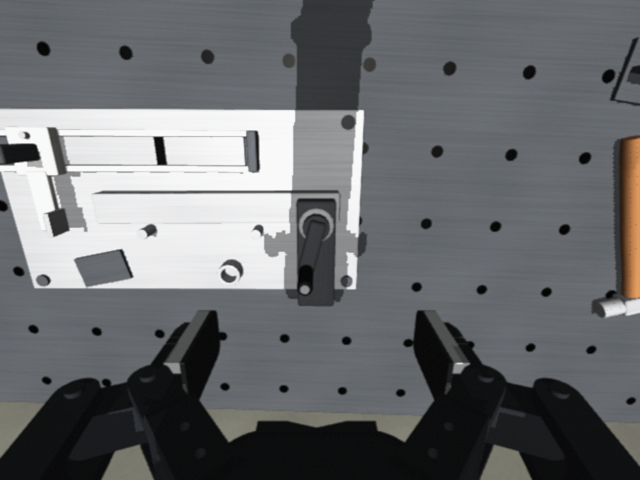

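View pics/w2.png

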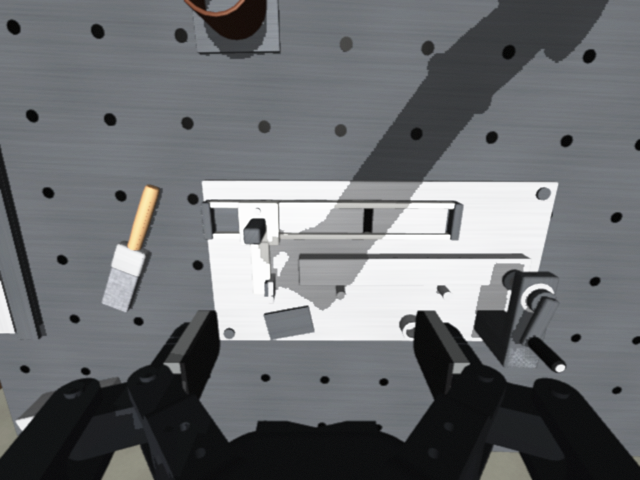

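```bash
python3 - <<'E'
from h import *
from fit import W,J,p
from scipy.optimize import least_squares
obs=[('w1',(363,110),(-125,200)),('w1',(356,288),(125,200)),('w1',(35,288),(125,-280)),('w2',(202,182),(-125,-280)),('w2',(557,182),(-125,200)),('w2',(217,340),(125,-280))]
f=least_squares(lambda q:np.concatenate([wun(n,uv,12)[:2]-W(q,j,0)[:2] for n,uv,j in obs]),p)
print(f.x,f.fun.round(1));p=f.x
for nm,n,q,z in [('knob','w1',(305,290),176),('knob','w2',(560,367),176),('hub','w1',(316,223),108),('hub','w2',(537,297),108),('groove','w1',(160,150),20),('groove','w2',(368,220),20),('post','w2',(254,238),103)]:
    w=wun(n,q,z);print(nm,n,w.round(1),np.round(J(p,w),1))
E
python3 - <<'E'
import cv2
a=cv2.imread('pics/w1.png')[190:315,240:400];cv2.imwrite('pics/w1z.png',cv2.resize(a,None,fx=5,fy=4.8,interpolation=cv2.INTER_CUBIC))
E
```

```text
('top',) [ 5.840125e+02 -1.023224e+02  4.020000e-02] [-0.6 -0.4  0.1 -0.3  0.6  0.4 -0.2  0.3]
('side',) [ 5.842428e+02 -9.739280e+01  4.310000e-02] [ 0.8  0.1 -0.3  0.3 -0.5 -0.8]
('top', 'side') [ 5.841185e+02 -9.965460e+01  4.130000e-02] [-1.5 -0.4 -0.8 -0.4 -0.2  0.3 -1.   0.3  1.1  1.1 -0.2  1.3 -0.3 -0.3]
[ 5.86009284e+02 -9.84796756e+01  4.31648494e-02] [ 1.8 -0.9 -1.6 -0.4 -1.3  2.5  1.5  2.1  0.9 -2.7 -1.3 -0.6]
knob w1 [625.2  33.2 176. ] [ 44.9 129.8]
knob w2 [623.3  32.4 176. ] [ 42.9 129.1]
hub w1 [577.1  41.5 108. ] [ -2.9 140.3]
hub w2 [577.3  38.5 108. ] [ -2.8 137.2]
groove w1 [ 513.6 -160.7   20. ] [-75.1 -59. ]
groove w2 [ 515. -156.   20.] [-73.4 -54.4]
post w2 [ 520.3 -297.   103. ] [ -74.2 -195.5]
```

View pics/w1z.png

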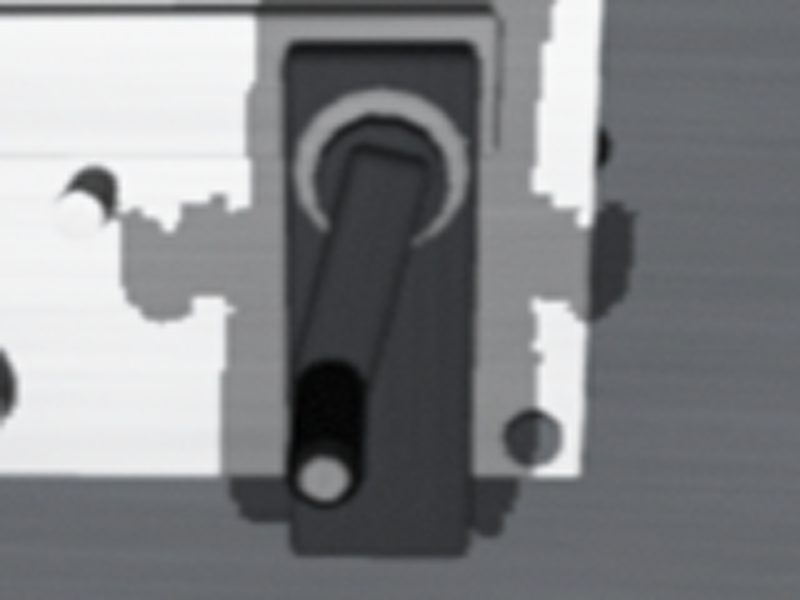

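```bash
python3 - <<'E'
from rig import r
from h import *
q=Q(0.0425)
r.move_pose([624.5,33,215],q)
s=wcam(r,'w3')
print(s['position'],s['wrist_force'])
print(r.movel([624.5,33,138],feed=80,contact_N=8))
s=r.read_state();print(s['time'],s['position'],s['wrist_force'])
r.close()
s=wcam(r,'w4')
print(s['time'],s['position'],s['wrist_force'],s['opening'])
c=r.read_camera("side");cv2.imwrite("pics/s4.png",c["pixels"][150:300,250:450,::-1].repeat(3,0).repeat(3,1))
E
```

```text
[624.58107053  30.37764097 216.11645369] [ 0.50963666 -0.01655037 -0.04282568]
False
6.8083 [625.03038711  32.88042152 138.62250258] [-0.06245885  0.00527756 -0.14586911]
7.4583 [624.58302235  32.86954847 138.23490901] [ 0.33200744 -0.37990571  1.17889771] 14.86741982897197
```

View pics/w4.png

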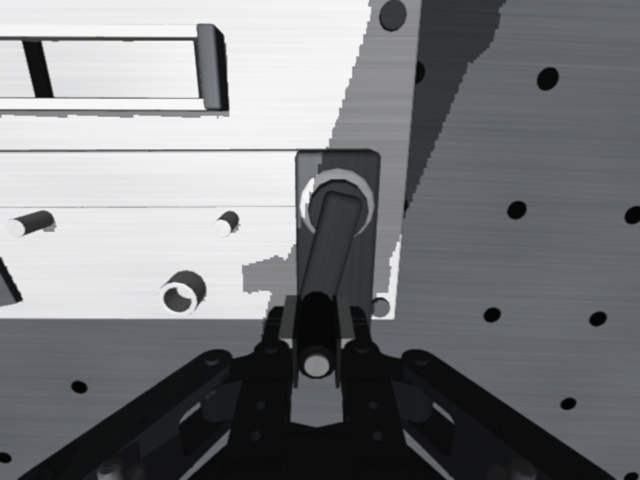

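View pics/s4.png

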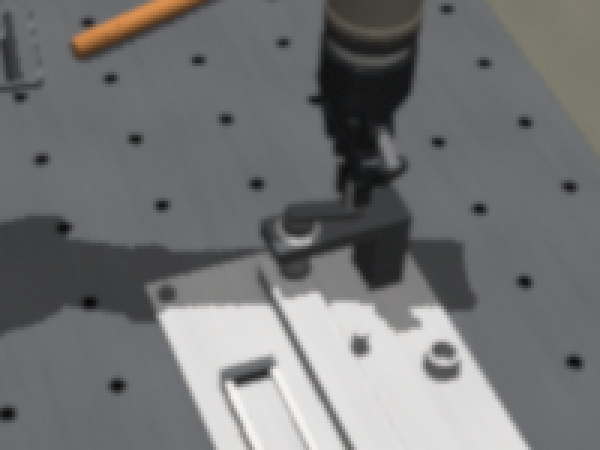

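```bash
python3 - <<'E'
from h import *
print(wun('w4',(338,205),105),wun('w4',(316,365),176))
E
cat > crank.py <<'E'
from rig import r
from h import *
import json,sys
def run(c,th,n,step=0.2,feed=60,lim=14,log=True):
    """c: effective centre (adapts); clockwise steps"""
    for i in range(n):
        th-=step
        t=c+45*np.array([np.cos(th),np.sin(th)])
        r.movel([t[0],t[1],138.3],feed=feed)
        s=r.read_state();f=s['wrist_force'];a=s['position'][:2]
        er=np.array([np.cos(th),np.sin(th)]);et=np.array([er[1],-er[0]])
        fr,ft=f[:2]@er,f[:2]@et
        print(f"{s['time']:.2f} th={th:.2f} fr={fr:.1f} ft={ft:.1f} fz={f[2]:.1f} err={(a-t).round(1)} op={s['opening']:.1f}")
        if abs(ft)>lim: print('LIMIT');break
    return th
E
python3 - <<'E'
from crank import *
p=r.read_state()['position'][:2]
h=np.array([579.0,41.0]);d=p-h;th=np.arctan2(d[1],d[0]);c=p-45*d/np.linalg.norm(d)
print(c,th)
th=run(c,th,4)
np.save('st.npy',[*c,th])
E
```

```text
[579.73848655  42.07231231 105.        ] [624.049725    32.59955337 176.        ]
[580.2930907   40.76936218] -0.17650557465451622
7.86 th=-0.38 fr=-0.7 ft=-1.2 fz=1.3 err=[-0.3 -0.2] op=14.9
8.16 th=-0.58 fr=0.1 ft=0.1 fz=2.1 err=[-0.7 -0.5] op=14.7
8.46 th=-0.78 fr=-3.9 ft=-0.5 fz=3.3 err=[-0.9 -0.3] op=14.7
8.76 th=-0.98 fr=-4.8 ft=1.4 fz=3.4 err=[-0.8  0.1] op=14.5
```

```bash
sed -i "s/        if abs(ft)>lim/        c=c+0.12*np.clip(fr,-8,8)*er; np.save('st.npy',[*c,th])\n        if abs(ft)>lim/" crank.py
python3 - <<'E'
from crank import *
a=np.load('st.npy')
c=a[:2]+0.12*-4.8*np.array([np.cos(a[2]),np.sin(a[2])])
th=run(c,a[2],9)
print(np.load('st.npy'))
s=wcam(r,'w5')
c=r.read_camera("side");cv2.imwrite("pics/s5.png",c["pixels"][150:300,250:450,::-1].repeat(3,0).repeat(3,1))
E
```

```text
9.06 th=-1.18 fr=-2.7 ft=0.6 fz=1.1 err=[-0.5 -0.1] op=14.7
9.36 th=-1.38 fr=-3.3 ft=0.1 fz=1.4 err=[-0.4 -0.2] op=14.3
9.66 th=-1.58 fr=-2.5 ft=-0.4 fz=0.1 err=[-0.4 -0.3] op=14.6
9.96 th=-1.78 fr=-1.8 ft=0.2 fz=-0.3 err=[-0.4 -0.4] op=14.5
10.26 th=-1.98 fr=-1.2 ft=1.8 fz=-0.6 err=[-0.5 -0.3] op=14.9
10.56 th=-2.18 fr=0.7 ft=0.5 fz=-1.1 err=[-0.6 -0.1] op=14.6
10.86 th=-2.38 fr=0.4 ft=0.1 fz=-0.8 err=[-0.5  0.3] op=14.7
11.16 th=-2.58 fr=-0.4 ft=-0.0 fz=-1.9 err=[-0.2  0.6] op=14.7
11.46 th=-2.78 fr=-2.3 ft=0.2 fz=-3.2 err=[0.  0.7] op=14.3
[580.09144334  42.58714631  -2.77650557]
```

View pics/w5.png

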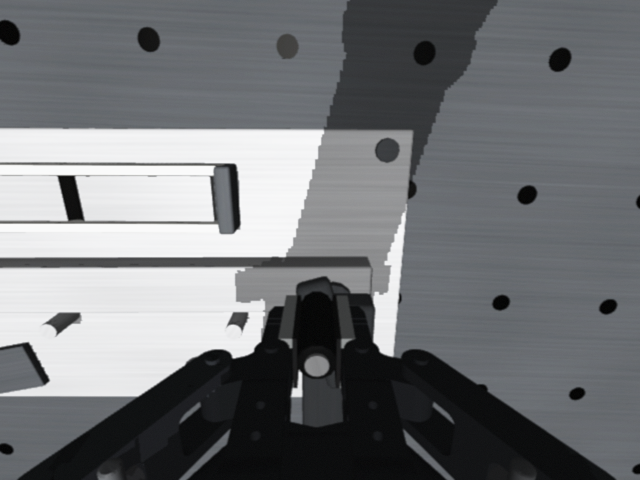

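```bash
python3 - <<'E'
from crank import *
a=np.load('st.npy')
th=run(a[:2],a[2],8,lim=10)
a=np.load('st.npy');print(a)
run(a[:2],a[2],14,step=0.12,lim=10)
c=r.read_camera("side");cv2.imwrite("pics/s6.png",c["pixels"][150:300,250:450,::-1].repeat(3,0).repeat(3,1))
E
```

```text
11.86 th=-2.98 fr=-3.2 ft=-0.4 fz=-3.7 err=[0.1 0.3] op=14.4
12.16 th=-3.18 fr=-2.1 ft=0.5 fz=-2.9 err=[-0.   0.3] op=14.5
12.46 th=-3.38 fr=-2.5 ft=0.3 fz=-2.8 err=[0.1 0.4] op=14.6
12.76 th=-3.58 fr=-1.4 ft=1.1 fz=-2.8 err=[0.1 0.6] op=14.4
13.06 th=-3.78 fr=-1.5 ft=1.2 fz=-2.0 err=[0.3 0.6] op=14.5
13.36 th=-3.98 fr=-2.8 ft=0.7 fz=-1.8 err=[0.5 0.5] op=14.5
13.66 th=-4.18 fr=-2.0 ft=1.3 fz=-2.3 err=[0.5 0.5] op=14.5
13.96 th=-4.38 fr=-1.0 ft=1.0 fz=-1.8 err=[0.6 0.3] op=14.6
[581.69049715  41.82816102  -4.37650557]
14.21 th=-4.50 fr=0.1 ft=-0.7 fz=-1.6 err=[0.3 0.2] op=14.8
14.46 th=-4.62 fr=-1.7 ft=-1.4 fz=-1.8 err=[ 0.3 -0. ] op=14.6
14.71 th=-4.74 fr=-1.0 ft=-0.7 fz=-0.9 err=[0.3 0. ] op=14.7
14.96 th=-4.86 fr=-0.6 ft=-0.5 fz=-0.6 err=[ 0.2 -0.1] op=14.6
15.21 th=-4.98 fr=-1.2 ft=-0.4 fz=0.2 err=[ 0.2 -0.1] op=14.2
15.46 th=-5.10 fr=-1.7 ft=-0.6 fz=0.1 err=[ 0.1 -0.1] op=14.6
15.71 th=-5.22 fr=-1.8 ft=-1.0 fz=1.2 err=[ 0.1 -0.1] op=14.1
15.96 th=-5.34 fr=-1.6 ft=-2.2 fz=0.0 err=[0. 0.] op=14.6
16.21 th=-5.46 fr=-2.7 ft=-1.2 fz=0.2 err=[-0.   0.1] op=14.6
16.46 th=-5.58 fr=-2.3 ft=-3.0 fz=-0.4 err=[0.1 0.3] op=14.5
16.71 th=-5.70 fr=-2.5 ft=-2.3 fz=0.0 err=[0.2 0.4] op=14.5
16.96 th=-5.82 fr=-1.9 ft=-2.8 fz=-0.2 err=[0.3 0.4] op=14.8
17.21 th=-5.94 fr=-0.7 ft=-2.5 fz=0.5 err=[0.4 0.4] op=14.6
17.46 th=-6.06 fr=-0.6 ft=-2.2 fz=-0.4 err=[0.3 0.2] op=14.7
```

View pics/s6.png

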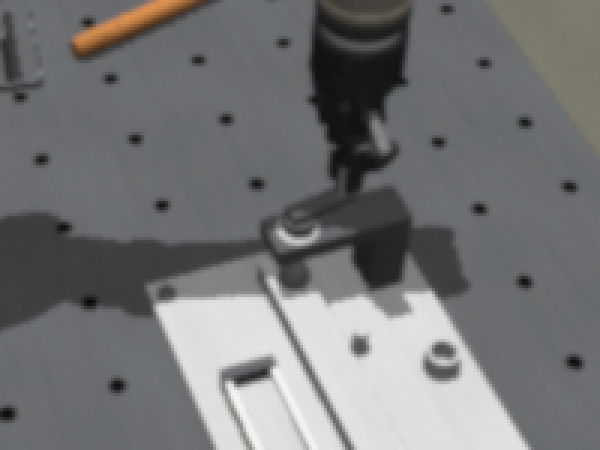

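```bash
python3 - <<'E'
from crank import *
a=np.load('st.npy')
run(a[:2],a[2],14,step=0.07,feed=30,lim=7.5)
c=r.read_camera("side");cv2.imwrite("pics/s7.png",c["pixels"][150:300,250:450,::-1].repeat(3,0).repeat(3,1))
E
```

```text
17.77 th=-6.13 fr=-0.2 ft=-4.2 fz=-1.4 err=[0.3 0.4] op=14.5
18.02 th=-6.20 fr=0.2 ft=-4.4 fz=-1.4 err=[0.2 0.1] op=14.5
18.28 th=-6.27 fr=-1.0 ft=-3.8 fz=-0.4 err=[ 0.1 -0.1] op=14.5
18.54 th=-6.34 fr=-0.8 ft=-3.6 fz=-2.1 err=[ 0.1 -0.2] op=14.7
18.80 th=-6.41 fr=-0.8 ft=-4.1 fz=-0.6 err=[ 0.1 -0.1] op=14.4
19.06 th=-6.48 fr=0.8 ft=-3.8 fz=-1.5 err=[ 0.1 -0.1] op=14.6
19.32 th=-6.55 fr=-1.9 ft=-3.8 fz=-0.6 err=[-0.1 -0.1] op=14.4
19.57 th=-6.62 fr=-1.8 ft=-4.7 fz=-1.5 err=[-0.  -0.1] op=14.8
19.83 th=-6.69 fr=-0.2 ft=-8.7 fz=-2.2 err=[1.1 2.4] op=14.4
LIMIT
```

```bash
python3 - <<'E'
from crank import *
a=np.load('st.npy');th=-6.635
t=a[:2]+45*np.array([np.cos(th),np.sin(th)])
r.movel([t[0],t[1],138.3],feed=40)
s=r.read_state();print(s['position'],s['wrist_force'])
r.open_gripper()
s=r.read_state();print(s['position'],s['wrist_force'],s['opening'])
r.movel([t[0],t[1],230],feed=150)
s=wcam(r,'w8')
q=Q(0.0425)
r.move_pose([515,-270,235],q)
s=wcam(r,'w9');print(s['time'],s['position'],s['joints'].round(2))
c=r.read_camera("side");cv2.imwrite("pics/s9.png",c["pixels"][190:390,270:470,::-1].repeat(3,0).repeat(3,1))
E
```

```text
[622.23225605  24.93483763 138.32385799] [ 1.16100036  4.42042801 -2.77794137]
[621.93480312  24.58753584 138.32963458] [-0.4750268  -0.37886015  0.6396232 ] 85.29522419790355
22.8167 [ 516.25805502 -268.10756899  234.56011347] [-0.29  0.4   0.92  1.72 -0.34  1.19  2.33]
```

View pics/w8.png

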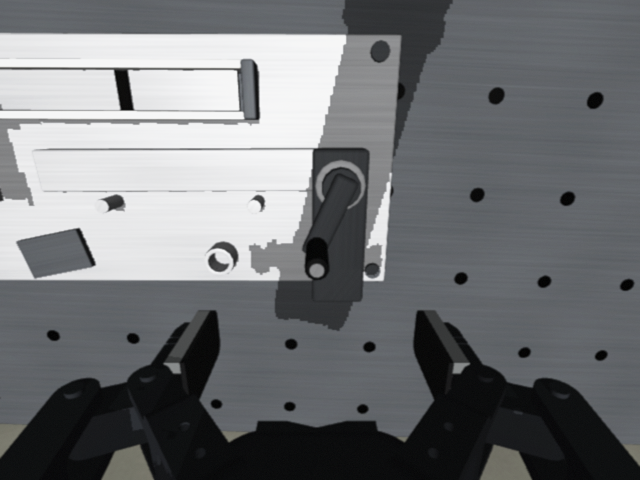

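View pics/w9.png

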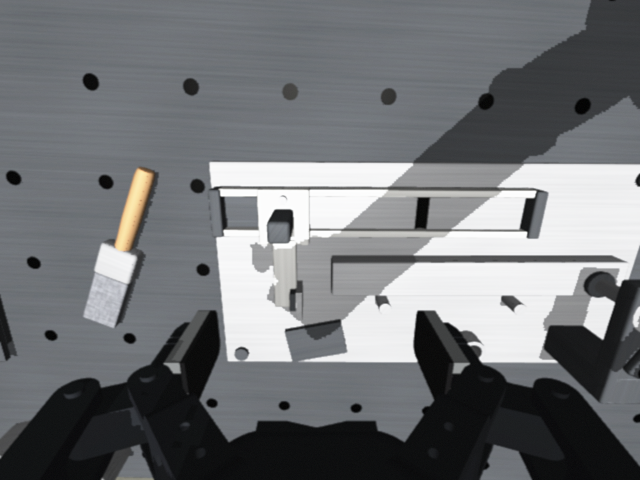

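View pics/s9.png

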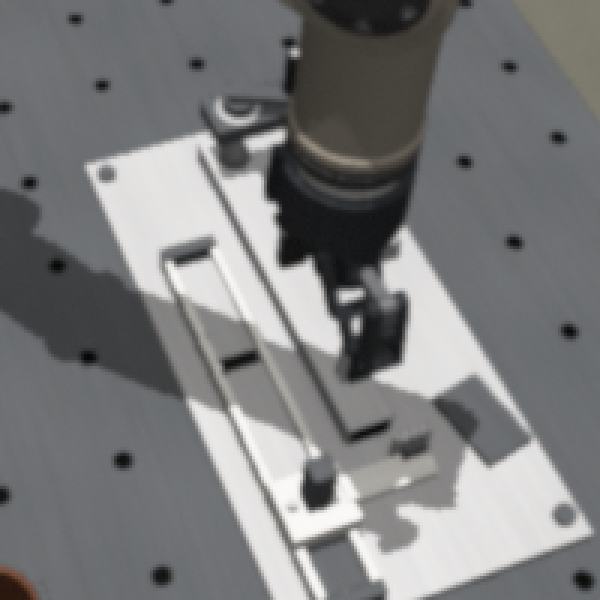

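```bash
python3 - <<'E'
import cv2
a=cv2.imread('pics/w9.png')[170:320,200:450];cv2.imwrite('pics/w9z.png',cv2.resize(a,None,fx=3.2,fy=3.2,interpolation=cv2.INTER_CUBIC))
E
```

```text
(no output)
```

View pics/w9z.png

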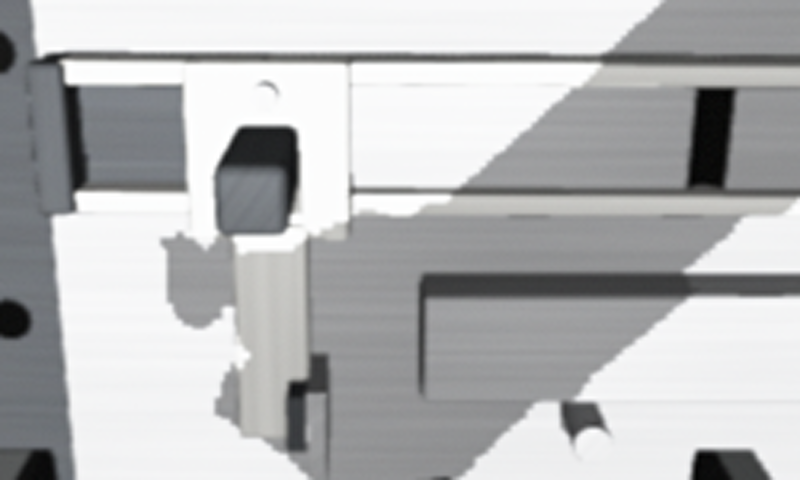

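```bash
python3 - <<'E'
from h import *
from fit import J
g=lambda u,v:((u+.5)/3.2-.5+200,(v+.5)/3.2-.5+170)
p=np.array([586,-98.5,.043])
for nm,uv,z in [('post',(253,200),103),('sadL',(187,130),53),('sadR',(350,130),53),('groove',(712,138),20),('groove',(712,138),33)]:
    w=wun('w9',g(*uv),z);print(nm,w.round(1),np.round(J(p,w),1))
E
```

```text
('top',) [ 5.840125e+02 -1.023224e+02  4.020000e-02] [-0.6 -0.4  0.1 -0.3  0.6  0.4 -0.2  0.3]
('side',) [ 5.842428e+02 -9.739280e+01  4.310000e-02] [ 0.8  0.1 -0.3  0.3 -0.5 -0.8]
('top', 'side') [ 5.841185e+02 -9.965460e+01  4.130000e-02] [-1.5 -0.4 -0.8 -0.4 -0.2  0.3 -1.   0.3  1.1  1.1 -0.2  1.3 -0.3 -0.3]
post [ 517.9 -299.5  103. ] [ -76.7 -197.9]
sadL [ 512.1 -324.7   53. ] [ -83.5 -222.8]
sadR [ 509.9 -275.5   53. ] [ -83.7 -173.5]
groove [ 514.8 -154.9   20. ] [-73.5 -53.3]
groove [ 511.9 -159.2   33. ] [-76.7 -57.5]
```

```bash
python3 - <<'E'
from rig import r
from h import *
q=Q(0.0425)
r.move_pose([518,-299,180],q)
print(r.movel([518,-299,66],feed=100,contact_N=6))
s=r.read_state();print(s['time'],s['position'],s['wrist_force'],s['opening'])
r.close()
s=wcam(r,'w10');print(s['time'],s['position'],s['wrist_force'],s['opening'])
E
```

```text
False
24.5667 [ 518.48451496 -299.40226704   66.70845825] [-0.26600207 -0.96771624  0.03629767] 85.1755186152131
25.175 [ 518.11209628 -299.41371583   66.31867576] [-0.03597663 -0.53688797  2.09843047] 19.349313756107705
```

View pics/w10.png

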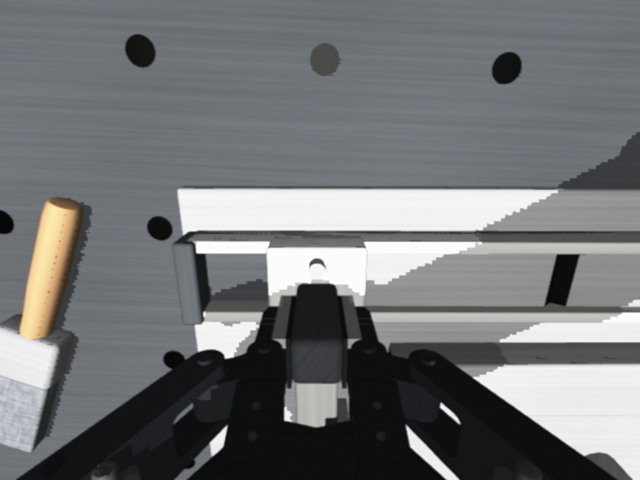

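```bash
cat > slide.py <<'E'
from rig import r
from h import *
d=np.array([-np.sin(.0425),np.cos(.0425)]);B=np.array([518.,-299.])
def go(L,feed=40,settle=0.0):
    t=B+d*L;r.movel([t[0],t[1],66],feed=feed)
    if settle:r.sleep(settle)
    s=r.read_state();f=s['wrist_force'];a=s['position'][:2]-B
    print(f"{s['time']:.2f} L={L} act={a@d:.2f} lat={a@[d[1],-d[0]]:.2f} fy={f[:2]@d:.1f} fx={f[0]:.1f} fz={f[2]:.1f} op={s['opening']:.1f}")
    return f[:2]@d
E
python3 - <<'E'
from slide import *
for L in (20,60,100,122):go(L,80)
wcam(r,'w11')
for L in range(124,140,2):go(L,40)
E
```

```text
25.62 L=20 act=20.78 lat=0.13 fy=1.8 fx=-0.8 fz=4.5 op=19.3
26.27 L=60 act=60.92 lat=0.27 fy=2.6 fx=-0.6 fz=6.4 op=19.7
26.93 L=100 act=101.34 lat=0.37 fy=0.8 fx=0.3 fz=7.0 op=19.1
27.35 L=122 act=123.75 lat=0.49 fy=0.5 fx=-0.6 fz=7.7 op=19.3
27.65 L=124 act=124.90 lat=0.48 fy=0.0 fx=0.9 fz=5.0 op=19.4
27.90 L=126 act=126.68 lat=0.44 fy=-0.4 fx=1.1 fz=6.2 op=19.1
28.15 L=128 act=128.69 lat=0.46 fy=-0.9 fx=0.8 fz=5.8 op=19.0
28.40 L=130 act=130.70 lat=0.45 fy=-0.2 fx=0.9 fz=6.5 op=19.3
28.65 L=132 act=132.79 lat=0.49 fy=-0.4 fx=0.2 fz=6.6 op=19.3
28.90 L=134 act=135.23 lat=0.49 fy=0.1 fx=0.4 fz=7.5 op=19.5
29.15 L=136 act=138.86 lat=0.46 fy=5.0 fx=-1.0 fz=11.1 op=19.6
29.40 L=138 act=141.00 lat=0.49 fy=4.0 fx=-0.2 fz=10.3 op=19.5
```

View pics/w11.png

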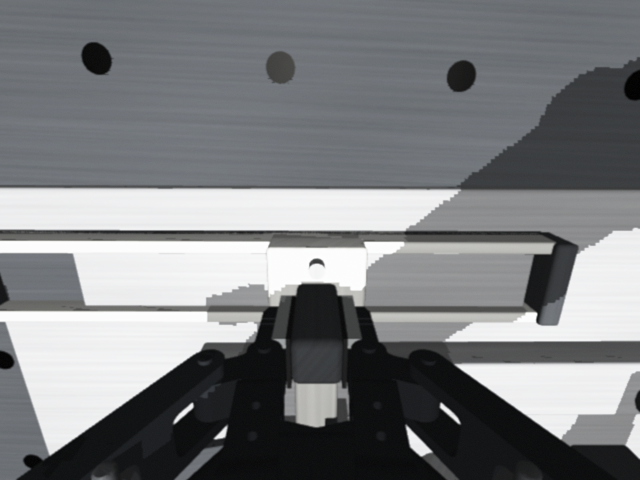

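```bash
python3 - <<'E'
from slide import *
for L in (139,140,141,142,143):
    f=go(L,20,.15)
    if f<-2.5:break
wcam(r,'w12')
E
```

```text
29.80 L=139 act=141.33 lat=0.48 fy=2.4 fx=1.0 fz=9.1 op=19.5
30.20 L=140 act=141.49 lat=0.49 fy=1.0 fx=0.5 fz=8.0 op=19.3
30.60 L=141 act=141.67 lat=0.51 fy=-0.9 fx=1.0 fz=6.3 op=19.3
31.00 L=142 act=141.80 lat=0.49 fy=-2.2 fx=1.3 fz=5.1 op=19.3
31.40 L=143 act=142.03 lat=0.52 fy=-3.8 fx=1.7 fz=4.5 op=19.3
```

```bash
python3 - <<'E'
from slide import *
go(140.6,20,.5)
wcam(r,'w13')
c=r.read_camera("side");cv2.imwrite("pics/s13.png",c["pixels"][190:390,270:470,::-1].repeat(3,0).repeat(3,1))
c=r.read_camera("top");cv2.imwrite("pics/t13.png",cv2.resize(c["pixels"][165:275,275:460,::-1],None,fx=4.3,fy=4.3,interpolation=cv2.INTER_CUBIC))
a=[cv2.imread(f'pics/{n}.png')[220:300,260:375] for n in('w11','w13')]
cv2.imwrite('pics/pin.png',cv2.resize(np.hstack(a),None,fx=3.4,fy=3.4,interpolation=cv2.INTER_CUBIC))
E
```

```text
32.22 L=140.6 act=141.48 lat=0.48 fy=-0.5 fx=1.7 fz=7.4 op=19.4
```

View pics/pin.png

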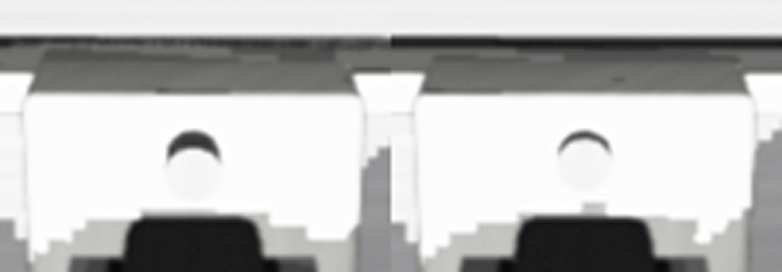

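View pics/s13.png

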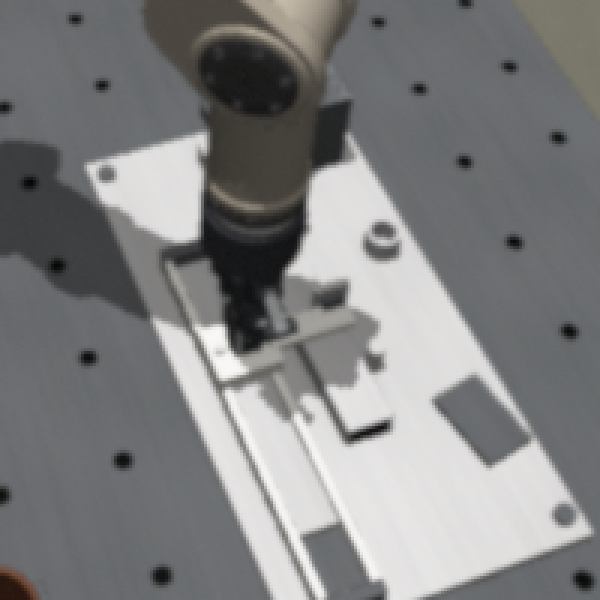

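View pics/t13.png

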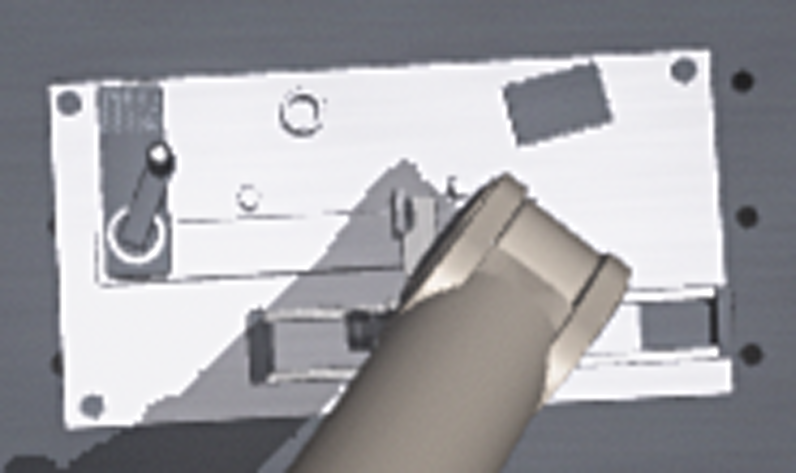

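```bash
python3 - <<'E'
from rig import r
r.sign_off()
print(r.read_state()['time'])
E
```

```text
the job is handed in; nothing more can be done
the job is handed in; nothing more can be done
```

The clamp is tight and the carriage is seated in its notch, with the post still gripped. I handed the job in at about 32 s of the 72 s allowed.

- **Clamp:** I turned the crank about 6.5 rad clockwise by its knob. At the end the knob force rose from about 4.5 N to 8.7 N and the arm lagged 2.4 mm, which I take as the solid stop (7.7). I eased the push, let go and rose clear. The crank sat in the same place in the later top picture.
- **Carriage:** I gripped the post and slid the carriage 141.5 mm. The ball pulled it in with about 5 N, and it then resisted in both directions. I centred it so the force along the rail was about −0.5 N, with the fingers closed to 19.4 mm on the 20 mm post. The close-up picture shows the pin sunk compared with before the notch.
- **Other things:** In the last pictures the offcut, the ring and the visible end of the tube look unmoved. I did not look again at the tee, pipe stub, hammer or brush, but the arm went near none of them.
- **What disagreed:** The camera estimates differed by up to about 10 mm along the rail. I used force rather than vision for the final positions. About 7 N of upward force remained on the tool while holding the post.

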